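# Open the sprung filler cap of the steam generator

## Task

The cooper's steam generator has gone cold and needs topping up, so open its filler: push the red cap down against its spring until the catch is clear, turn it anticlockwise (seen from above) to its stop and lift it straight off. Then lower it the right way up into the round wooden tray and let go once it stands there. Press and turn only as hard as the cap needs, without bottoming it hard or wrenching it sideways, and leave the other things on the bench where they are.

Things in the scene. Friction and masses are not known exactly. Their poses are not given: they have to be found in the camera images.
- boiler: Steam generator, a low stainless steel tank fixed to the bench, 250 mm (its x) by 190 mm (its y), flat top 150 mm above the bench. Origin at the centre of its underside; its control panel with gauge and switch faces its -x. A brass relief valve and an outlet elbow stand on the rear half of the top, no higher than 190 mm.
- neck (a point): Centre of the mouth of the upright bayonet filler neck, 180 mm above the bench, 45 mm from the tank's centre towards its front; 44 mm wide over its lugs, screwed on at an angle that differs. More than 40 N between cap and neck (about 0.7 N m of twist at the stop, or a sideways shove) damages it. The locked cap has about 1.5 mm of sideways play here.
- cap_bar (a point): Centre of the bar handle on top of the loose red filler cap (110 g), locked on the neck at the start. Bar 46 mm long (its x), 14 mm thick (its y), 26 mm tall (13 mm above and below this point); it stands on the cap's flat round top, 54 mm across, the lowest that fingertips straddling the bar can go. z is up. Locked, it lies within 30 degrees of the boiler's x.
- cap_rim (a point): Centre of the lower rim of the same cap's skirt, 36.5 mm below the bar's centre. A spring in the cap holds it up in its catch. How far it must go down differs with wear from start to start (2 to 9 mm): go by force. A push of about 13.5 N clears the catch; at about 16 N, 1.8 mm further, the spring is solid; past 22 N the gasket and catch are spoilt.
- cap_turn (a point): Centre of the cap's flat top, 13 mm below the bar's centre. Kept pressed down, the cap turns anticlockwise seen from above to a solid stop 58 to 82 degrees on (it differs: feel for the stop); there it is free and pulls straight up, 6 degrees short of it it is still held. If it is not down far enough it meets the catch within the first 25 degrees.
- tray_floor (a point): Centre of the inner floor of the round shallow wooden tray fixed on the bench: floor 6 mm above the bench, 144 mm across inside, rim 20 mm above the bench and 160 mm across. The cap may stand anywhere flat on this floor.
- glue: Yellow glue bottle with orange cap, 62 mm across, 155 mm tall, standing; origin under its centre. To be left alone.
- hammer: Hammer lying on the bench beside the work, about 0.3 m long; to be left alone.
- hoop: Loose steel barrel hoop, 124 mm across, 22 mm tall, lying flat; origin under its centre. To be left alone.
- bucket: Small wooden bucket, 100 mm across, 80 mm tall; origin under its centre. To be left alone.
Mind the look-alikes: they are no part of the job. Leave any turquoise look-alike of the part that bears tray_floor alone.

How it is judged (in metres and radians):
On the way, in this order (a step that is already met when the one before it is completed fails the run):
1. the cap, on its neck, is pushed down against its spring (z of cap_bar in the frame of neck below 0.0273 m and horizontal distance between cap_bar and neck below 0.008 m), for 0.1 s.
2. the cap is lifted clear of the neck (z of cap_bar in the frame of neck above 0.055 m), for 0.1 s.
3. the cap stands flat in the tray while it is still held (horizontal distance between cap_bar and tray_floor below 0.055 m and z of cap_bar in the frame of tray_floor below 0.04 m and angle between cap_bar's own z axis and vertical below 0.12 rad and contact force between the fingers and cap above 0.5 N), for 0.1 s.
At the end, for the whole second after the job is handed in: The cap stands flat and right way up on the floor of the tray (within 5 degrees of upright, its skirt on the floor within 3 mm), at rest and let go (horizontal distance between cap_bar and tray_floor below 0.055 m and z of cap_bar in the frame of tray_floor between 0.0335 and 0.039 m and angle between cap_bar's own z axis and vertical below 0.08 rad and linear speed of cap below 0.02 m/s); the robot touches nothing.
It fails at once if the cap is pressed on its gasket or forced against its catch with more than 22 N (contact force between cap and insert above 22 N).
It fails at once if the cap is forced against its end stop or the neck with more than 40 N (contact force between cap and collar above 40 N).
It fails at once if the glue bottle, hammer, hoop or bucket is moved more than 20 mm or tipped (angle between glue's own z axis and vertical above 0.3 rad or distance of any of glue, hammer, hoop, bucket from where it was at the start of the episode above 0.02 m).
It also fails if it takes over 72 s, if anything falls off the work surface, if the arm or the gripper's body presses on something with over 40 N, if the wrist force passes 120 N, or if a joint passes its speed limit or range.

## Robot

A 6-joint arm with a two-finger parallel gripper is mounted at the origin on the work surface. World frame = base frame: x ahead of the robot, y to its left, z up, the work surface at z = 0. Lengths are in mm, angles in rad, forces in N, time in s.
With the tool pointing down it reaches from about 300 to 775 mm from the base axis. Payload 14.6 kg.
Tool frame: the origin (TCP) lies between the finger pads; the fingertips stand 8 mm ahead of it and the grasp point (between the pads) lies 11 mm behind it; z points along the fingers, y is the direction in which the jaws open and shut (so a half turn about z gives the same grasp; the last joint's range is limited). The gripper opens to 94 mm and grips with 3 to 60 N. Pads are 16 mm wide; open, the fingers measure 119 mm over their backs; the gripper's body (75 mm by 177 mm) begins 78 mm behind the grasp point.
Start: joints at [1.037, 0.3, 1.521, -0, 1.321, -0.067], TCP at [247.513, 491.148, 213.446] pointing down, gripper open.
Joint ranges: [-3.03, 3.03], [-0.79, 2.21], [0.23, 2.52], [-1.04, 4.18], [0, 3.07], [-2.55, 2.55]. Speed limits (rad/s): [2.22, 2.22, 2.57, 3.14, 3.14, 3.14].

## Interface

Orientations are given as [roll, pitch, yaw] about the fixed x, y, z axes, in that order (R = Rz(yaw) Ry(pitch) Rx(roll)).
In Python, from cell import manip gives the robot as it stands. The module is installed in compiled form; this text tells all that it offers.
- The arm moves only by the tool send_rows, never from a script. Its argument "series" is a list that holds one entry, the list of rows, each a list of 5 numbers: the opening, from 0 (shut) to 1 (fully open), then the shift along the tool's x, y, z in mm, then the turn about the tool's z in degrees. In form: [[[gripper, dx, dy, dz, roll], ...]]. A call has 1 to 10 rows; each row is the pose to reach, as a shift and turn from the pose commanded when the call began, along the tool's axes at that moment; what a row does not reach only later rows make up. A row lasts 1/10 s, in which the tool goes at most 50 mm and 8.59 degrees, less where a joint would pass 70% of its speed; a pose out of reach is approached as far as the arm can. A call with a gripper value outside its range is refused whole. The fingers move at their own pace and stop on an object; "newtons" is the grip in N (left out, the last holds). Time passes only in rows, so rows that repeat a pose let the fingers close. It gives the time, the measured TCP pose, the force and the opening at its end, in the units of the state.
- manip.read_state(): the state, without advancing time (a new reading comes with each control period).
- manip.camera(name): name is "scene" or "top" or "wrist"; returns a dict with "img" (400x640x3 uint8, red, green, blue), "vfov" (degrees; the focal length in pixels is half the picture's height over the tangent of half this angle, whatever the lens; pixels are square), "cx", "cy" (the principal point, pixels), "pose" (4x4, takes a point from camera to world coordinates); the wrist camera has in their place "T_tool_cam" (4x4, takes a point from camera to tool coordinates, whose origin is the TCP and whose axes are the flange's). Camera axes: x right, y down, z forward; pixel columns grow to the right and rows downward; lengths in mm; the calibration is good to about 2 mm. A picture is of the moment at which its call begins: read the wrist's pose just before it. There is no depth.
- manip.sign_off(): hands the job in, once; it reports no verdict.
Trained networks look in a picture, given as the dict that the camera call returned (one of the last four; its "shot" number tells which), for a name from the list of things; names that differ only in an ending like _2 or _b are one class to them, and where a whole thing is asked for, a point or a joint stands for the part that bears it (a point fixed in the world has none). Each returns a list of dicts, best first, with "conf" (0 to 1); they miss things now and then, are a little off and sometimes report something else, mostly with a low value. They report only what shows in the picture. A call takes as long as a camera call. They do not tell look-alikes from the thing itself.
- manip.find_in(target, picture): "rect" ([left, top, width, height] in pixels, round what is visible of it).
- manip.silhouettes(target, picture): "pixels" (400x640 bool, what is visible of it) and "rect" ([left, top, width, height] in pixels, round what is visible of it).
The state is a dict: "clock": time; "joints": joint angles; "qd": joint speeds; "effort": joint torques, N m; "eef_pos": TCP position; "eef_rot": TCP orientation; "wrist_force": force on the tool from outside, world axes, zero at the start; "moment": the same for the moment, N m; "finger_gap": finger opening in mm.
Only numpy, scipy, OpenCV 4.12 (cv2) and the standard library are available. Lean on these libraries where they do the work, as an engineer would, in place of code of your own. Each camera call takes 0.05 s, during which the arm holds its last target. There are 200 camera calls.

## Working session

There is one attempt and no reset: what is moved stays moved. The work goes in short steps, Python scripts to look and compute and a tool call to move; the robot and the scene stay as the last step left them, time stands still between calls to the robot, and variables do not carry over. Pictures are saved under pics/ and viewed, about 8 in all and at most 12, crops included, and the job is handed in when it is done.

Besides the shell and the picture viewer there is one more tool, called after ">>>" as a command line: name --argument value ..., lists and objects as JSON in quotes. send_rows: Moves the arm, as the interface text tells. Its arguments: {"type":"object","properties":{"series":{"type":"array"},"newtons":{"type":"number"}},"required":["series"]}

```bash
mkdir -p pics; cat > h.py <<'E'
import numpy as np, cv2
from cell import manip
from scipy.spatial.transform import Rotation as R
def save(p,n,crop=None,s=1):
    im=p["img"]
    if crop: l,t,w,h=crop; im=im[t:t+h,l:l+w]
    im=cv2.resize(im,None,fx=s,fy=s,interpolation=cv2.INTER_CUBIC)
    cv2.imwrite("pics/"+n,im[:,:,::-1])
def Tw(p,st=None):
    if "pose" in p: return np.array(p["pose"])
    T=np.eye(4);T[:3,:3]=R.from_euler('xyz',st["eef_rot"]).as_matrix();T[:3,3]=st["eef_pos"]
    return T@np.array(p["T_tool_cam"])
def ray(p,u,v,z,st=None):
    T=Tw(p,st);f=200/np.tan(np.radians(p["vfov"])/2)
    d=T[:3,:3]@np.array([(u-p["cx"])/f,(v-p["cy"])/f,1]);o=T[:3,3]
    return (o+d*(z-o[2])/d[2]).round(1)
E
python3 - <<'E'
from h import *
print(manip.read_state())
for c in("scene","top"):
    p=manip.camera(c);save(p,c+"0.png");print(c,p["vfov"],p["cx"],p["cy"],np.round(p["pose"],3).tolist())
    for t in("boiler","cap_bar","tray_floor","glue","hammer","hoop","bucket"):
        print(t,[(np.round(d["rect"]).tolist(),round(d["conf"],2)) for d in manip.find_in(t,p)][:4])
E
```

```text
{'clock': 0.0, 'joints': array([ 1.03741691e+00,  3.00454545e-01,  1.52156554e+00, -2.45225051e-06,
        1.32068516e+00, -6.66180912e-02]), 'qd': array([-0.00038866,  0.00043794,  0.00014143, -0.00010882, -0.00059263,
       -0.00144448]), 'effort': array([-7.84472359e-04, -5.31798577e+01, -3.52748358e+01,  7.08164927e-02,
        2.42700346e-02, -8.12656140e-05]), 'eef_pos': array([247.38600173, 490.950457  , 212.90197537]), 'eef_rot': array([-3.14048237e+00, -7.16942004e-05,  2.67483189e+00]), 'wrist_force': array([ 0.30360001, -0.30394257, -0.51262973]), 'moment': array([-0.03991676,  0.02051123, -0.07109366]), 'finger_gap': 93.67046234501016}
scene 43.871688657497664 316.7871663177374 187.90194848956435 [[-0.731, 0.58, -0.36, 1131.405], [0.683, 0.623, -0.382, 579.836], [0.003, -0.525, -0.851, 1501.395], [0.0, 0.0, 0.0, 1.0]]
boiler [([320.0, 186.0, 97.0, 99.0], 0.95), ([266.0, 164.0, 42.0, 40.0], 0.69)]
cap_bar [([372.0, 200.0, 20.0, 24.0], 0.84), ([406.0, 303.0, 32.0, 37.0], 0.22)]
tray_floor [([306.0, 132.0, 42.0, 36.0], 0.94), ([265.0, 161.0, 42.0, 44.0], 0.86), ([223.0, 20
[... 230 characters left out ...]
 ([245.0, 85.0, 64.0, 41.0], 0.46)]
top 45.81632486660078 327.6997492701654 199.1060773382386 [[0.023, -0.995, 0.099, 433.93], [-1.0, -0.025, -0.017, -5.145], [0.02, -0.099, -0.995, 1679.265], [0.0, 0.0, 0.0, 1.0]]
boiler [([227.0, 171.0, 73.0, 88.0], 0.9)]
cap_bar [([250.0, 218.0, 19.0, 21.0], 0.76)]
tray_floor [([345.0, 188.0, 47.0, 47.0], 0.96), ([350.0, 245.0, 42.0, 48.0], 0.9), ([341.0, 135.0, 45.0, 47.0], 0.87), ([283.0, 119.0, 48.0, 46.0], 0.56)]
glue [([172.0, 240.0, 25.0, 22.0], 0.63)]
hammer [([443.0, 245.0, 29.0, 72.0], 0.92)]
hoop [([433.0, 180.0, 37.0, 34.0], 0.67), ([250.0, 220.0, 17.0, 17.0], 0.5)]
bucket [([164.0, 179.0, 34.0, 27.0], 0.76), ([252.0, 216.0, 18.0, 22.0], 0.15)]
```

```bash
python3 - <<'E'
from h import *
p=manip.camera("top");save(p,"top1.png",(150,90,350,240),2.2)
for n,u,v,z in(("cap",259.5,228.5,219),("boiler",263.5,215,150),("t1",368.5,211.5,20),("t2",371,269,20),("t3",363.5,158.5,20),("t4",307,142,20),("glue",184.5,251,155),("hoop",451,197,22),("bucket",181,192,80)):print(n,ray(p,u,v,z))
p=manip.camera("scene");save(p,"scene1.png",(190,70,300,280),2.1)
for n,u,v,z in(("cap",382,212,206),("t1",327,150,15),("t2",286,183,15),("t3",249.5,221.5,15),("t4",278,272,15)):print(n,ray(p,u,v,z))
E
```

```text
cap [483.8 177.  219. ]
boiler [529.9 174.3 150. ]
t1 [ 559.5 -178.6   20. ]
t2 [ 359.2 -190.3   20. ]
t3 [ 748.1 -158.    20. ]
t4 [802.3  44.5  20. ]
glue [408.7 420.3 155. ]
hoop [ 618.  -470.1   22. ]
bucket [605.3 463.5  80. ]
cap [498.1 191.6 206. ]
t1 [ 361.7 -182.7   15. ]
t2 [ 567.4 -177.4   15. ]
t3 [ 758.8 -145.6   15. ]
t4 [806.9  57.6  15. ]
```

View pics/top1.png

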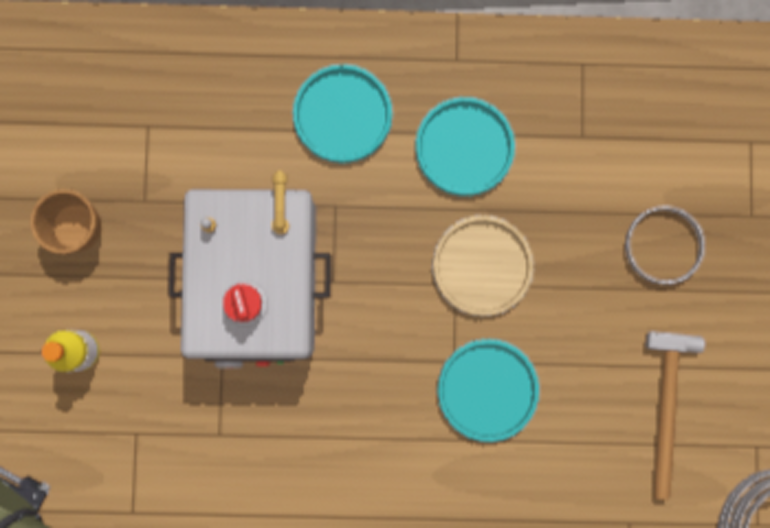

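View pics/scene1.png

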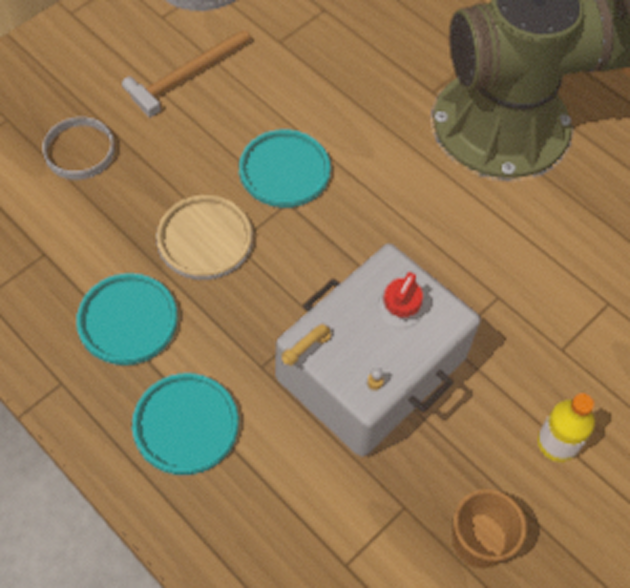

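The wooden tray is the tan disc at full-top pixel (368,211), about (560,-178). The turquoise look-alikes are at (371,269), (363,158) and (307,142). The red cap is at top pixel (259,228), about (484,177), with its bar yawed about +16°. Nothing else resembles the cap except the red lamp on the boiler's front panel. I'll move above it for a close look.

>>> send_rows --series '[[[1,0,0,-100,0],[1,0,0,-120,0],[1,-353,-174,-125,137],[1,-353,-174,-125,137],[1,-353,-174,-125,137],[1,-353,-174,-125,137],[1,-353,-174,-125,137],[1,-353,-174,-125,137],[1,-353,-174,-125,137],[1,-353,-174,-125,137]]]'

```text
clock: 1.9
eef_pos: [485.4, 174.8, 338.8]
eef_rot: [3.141, -0.0, 1.468]
wrist_force: [1.0, 0.9, -0.2]
finger_gap: 94.1
```

>>> send_rows --series '[[[1,0,0,0,68],[1,0,0,0,68],[1,0,0,0,68],[1,0,0,0,68],[1,0,0,0,68],[1,0,0,0,68],[1,0,0,0,68],[1,0,0,0,68]]]'

```text
clock: 2.7
eef_pos: [484.4, 176.9, 338.5]
eef_rot: [3.142, -0.0, 0.282]
wrist_force: [0.5, -0.1, 0.9]
finger_gap: 93.7
```

```bash
python3 - <<'E'
from h import *
st=manip.read_state();p=manip.camera("wrist");save(p,"w1.png")
print(st["eef_pos"],st["eef_rot"],p["vfov"],p["cx"],p["cy"],np.round(p["T_tool_cam"],3).tolist())
for t in("cap_bar","boiler"):
  for d in manip.silhouettes(t,p)[:2]:
    print(t,d["rect"],d["conf"])
    c=d["rect"]; print(ray(p,c[0]+c[2]/2,c[1]+c[3]/2,210,st))
E
```

```text
[484.42721087 176.8984358  338.47799152] [ 3.14158481e+00 -3.80596137e-05  2.81865659e-01] 71.50860412836909 318.1362130799931 199.3253617949851 [[0.0, -0.973, -0.229, 64.809], [1.0, 0.001, -0.0, 0.348], [0.0, -0.229, 0.973, -169.723], [0.0, 0.0, 0.0, 1.0]]
cap_bar [296.5, 162.2, 43.0, 50.3] 0.62
[492.3 179.1 210. ]
boiler [238.5, 26.4, 186.0, 225.0] 0.88
[545.9 179.9 210. ]
```

View pics/w1.png

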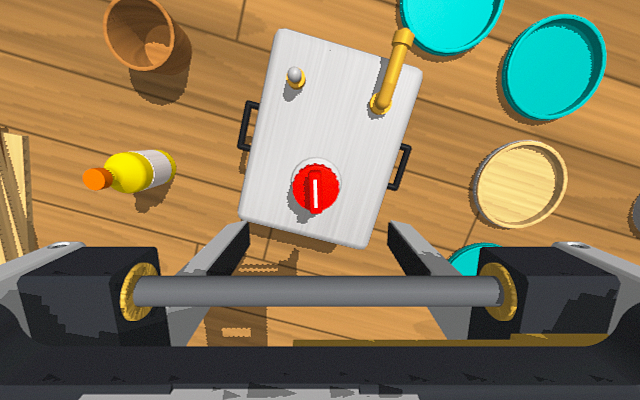

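The red cap is at (316,188) with its bar nearly aligned with tool x. I'll take a close crop to measure it.

```bash
python3 - <<'E'
from h import *
st=manip.read_state();p=manip.camera("wrist");save(p,"w2.png",(280,145,75,80),7)
for (u,v) in((315,177),(317,208)):print(ray(p,u,v,223,st))
f=200/np.tan(np.radians(p["vfov"])/2);print(f)
im=p["img"].astype(int);m=(im[...,0]>110)&(im[...,1]<90)&(im[...,2]<90);m[:140]=0;m[230:]=0;m[:,:280]=0;m[:,355:]=0
v,u=np.nonzero(m);print(u.min(),u.max(),v.min(),v.max())
print(ray(p,(u.min()+u.max())/2,190,197,st), np.diff([ray(p,u.min(),186,197,st),ray(p,u.max()+1,186,197,st)],axis=0), ray(p,(u.min()+u.max())/2,v.min(),190,st))
E
```

```text
[504.2 186.  223. ]
[473.  174.5 223. ]
277.77353673012686
292 338 163 213
[486.  180.9 197. ] [[ 15.4 -51.3   0. ]] [514.7 189.5 190. ]
```

View pics/w2.png

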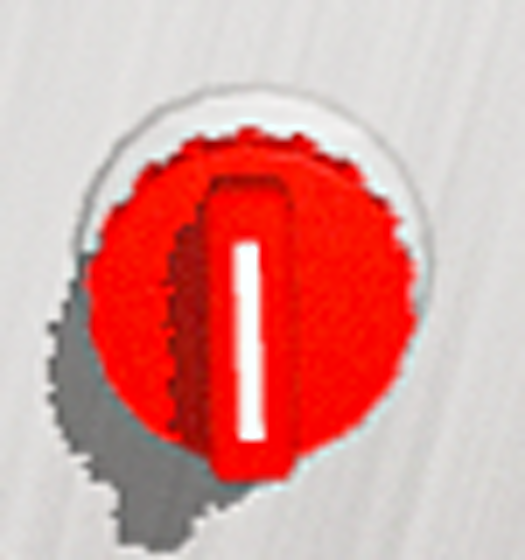

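>>> send_rows --series '[[[0.36,4,-2.3,40,-1],[0.36,4,-2.3,80,-1],[0.36,4,-2.3,100,-1],[0.36,4,-2.3,100,-1],[0.36,4,-2.3,100,-1],[0.36,4,-2.3,100,-1],[0.36,4,-2.3,100,-1]]]' --newtons 20

```text
clock: 3.6
eef_pos: [488.0, 180.4, 239.7]
eef_rot: [3.142, -0.002, 0.306]
wrist_force: [-0.0, -0.9, -0.2]
finger_gap: 41.2
```

```bash
python3 - <<'E'
from h import *
st=manip.read_state();p=manip.camera("wrist");save(p,"w3.png",(210,130,220,150),3.5)
print(st["eef_pos"],st["finger_gap"],st["wrist_force"])
E
```

```text
[488.04316205 180.38050213 239.74074519] 41.179093428483576 [-0.0203227  -0.94515273 -0.24485099]
```

View pics/w3.png

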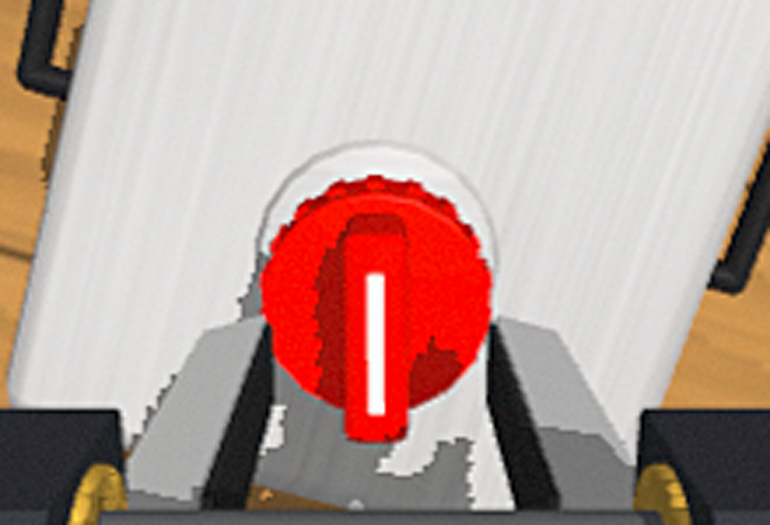

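>>> send_rows --series '[[[0.33,0,-0.5,10,0],[0.33,0,-0.5,20,0],[0.33,0,-0.5,26,0],[0.33,0,-0.5,26,0],[0.33,0,-0.5,26,0],[0.33,0,-0.5,26,0]]]'

```text
clock: 4.25
eef_pos: [487.6, 180.8, 212.7]
eef_rot: [-3.142, -0.0, 0.305]
wrist_force: [-0.3, -0.3, 1.2]
finger_gap: 30.8
```

>>> send_rows --series '[[[0.33,0,0,2,0],[0.33,0,0,3,0],[0.33,0,0,3,0]]]'

```text
clock: 4.55
eef_pos: [487.4, 180.7, 209.3]
eef_rot: [3.142, 0.0, 0.305]
wrist_force: [0.1, -0.2, 1.0]
finger_gap: 30.9
```

>>> send_rows --series '[[[0.33,0,0,1,0],[0.33,0,0,2,0],[0.33,0,0,2,0]]]'

```text
clock: 4.85
eef_pos: [487.4, 180.7, 207.3]
eef_rot: [-3.142, 0.0, 0.305]
wrist_force: [1.1, -0.3, 0.1]
finger_gap: 31.0
```

>>> send_rows --series '[[[0.33,0,0,1,0],[0.33,0,0,2,0],[0.33,0,0,2,0]]]'

```text
clock: 5.15
eef_pos: [487.4, 180.7, 205.3]
eef_rot: [3.142, 0.0, 0.305]
wrist_force: [0.2, 0.7, -0.2]
finger_gap: 31.0
```

>>> send_rows --series '[[[0.33,0,0,1,0],[0.33,0,0,1,0]]]'

```text
clock: 5.35
eef_pos: [487.4, 180.7, 204.3]
eef_rot: [-3.142, 0.0, 0.305]
wrist_force: [0.5, -0.4, -0.1]
finger_gap: 31.2
```

>>> send_rows --series '[[[0.33,0,0,1,0],[0.33,0,0,1,0]]]'

```text
clock: 5.55
eef_pos: [487.6, 180.7, 203.7]
eef_rot: [3.142, -0.0, 0.305]
wrist_force: [-1.8, -0.7, 4.3]
finger_gap: 31.3
```

>>> send_rows --series '[[[0.1,0,0,0,0],[0.1,0,0,0,0],[0.1,0,0,0,0],[0.1,0,0,0,0],[0.1,0,0,0,0]]]' --newtons 15

```text
clock: 6.05
eef_pos: [487.6, 180.8, 203.6]
eef_rot: [-3.142, -0.0, 0.305]
wrist_force: [0.9, 1.3, 2.7]
finger_gap: 14.1
```

Gripped at 14.1 mm, and the sideways force is small. Now I'll press.

>>> send_rows --series '[[[0.1,0,0,1,0],[0.1,0,0,1,0]]]'

```text
clock: 6.25
eef_pos: [487.6, 180.8, 202.5]
eef_rot: [-3.142, -0.0, 0.305]
wrist_force: [0.1, 1.2, 6.0]
finger_gap: 14.2
```

>>> send_rows --series '[[[0.1,0,0,1,0],[0.1,0,0,1,0]]]'

```text
clock: 6.45
eef_pos: [487.6, 180.8, 201.7]
eef_rot: [-3.142, -0.001, 0.305]
wrist_force: [0.3, 0.6, 6.2]
finger_gap: 13.9
```

>>> send_rows --series '[[[0.1,0,0,1,0],[0.1,0,0,1,0],[0.1,0,0,1,0]]]'

```text
clock: 6.75
eef_pos: [487.6, 180.8, 200.9]
eef_rot: [-3.142, -0.001, 0.305]
wrist_force: [0.3, 0.9, 8.5]
finger_gap: 13.5
```

>>> send_rows --series '[[[0.1,0,0,1,0],[0.1,0,0,1,0],[0.1,0,0,1,0]]]'

```text
clock: 7.05
eef_pos: [487.6, 180.8, 200.0]
eef_rot: [-3.142, -0.001, 0.305]
wrist_force: [-1.9, 0.6, 10.8]
finger_gap: 14.0
```

>>> send_rows --series '[[[0.1,0,0,1,0],[0.1,0,0,1,0],[0.1,0,0,1,0]]]'

```text
clock: 7.35
eef_pos: [487.6, 180.8, 199.2]
eef_rot: [-3.142, -0.001, 0.305]
wrist_force: [-2.5, -0.1, 11.1]
finger_gap: 13.8
```

```bash
python3 - <<'E'
from h import *
w=[]
for i in range(6):
    manip.camera("wrist");s=manip.read_state();w.append(np.r_[s["wrist_force"],s["moment"]])
print(np.round(w,2)[:,2],np.mean(w,0).round(2),s["eef_pos"],s["joints"].round(2))
E
```

```text
[11.12 11.4  10.6  11.33 11.15 11.41] [-2.14  0.38 11.17  0.04  0.54  0.03] [487.62860887 180.82228963 199.19568087] [0.28 0.25 1.62 0.   1.27 1.55]
```

>>> send_rows --series '[[[0.1,0,0,1,0],[0.1,0,0,1,0],[0.1,0,0,1,0]]]'

```text
clock: 7.95
eef_pos: [487.7, 180.8, 198.4]
eef_rot: [-3.142, -0.001, 0.305]
wrist_force: [-1.9, 0.7, 12.0]
finger_gap: 13.6
```

>>> send_rows --series '[[[0.1,0,0,1,0],[0.1,0,0,1,0],[0.1,0,0,1,0]]]'

```text
clock: 8.25
eef_pos: [487.7, 180.8, 197.5]
eef_rot: [-3.142, -0.001, 0.305]
wrist_force: [-4.0, 0.3, 14.2]
finger_gap: 14.2
```

```bash
cat > f.py <<'E'
from h import *
w=[]
for i in range(3):
    manip.camera("wrist");s=manip.read_state();w.append(np.r_[s["wrist_force"],s["moment"]])
print(np.mean(w,0).round(2),s["eef_pos"].round(2),np.degrees(s["eef_rot"]).round(2),s["finger_gap"])
E
python3 f.py
```

```text
[-3.400e+00 -1.300e-01  1.419e+01 -5.000e-02  8.100e-01 -1.000e-02] [487.65 180.81 197.49] [-1.80e+02 -7.00e-02  1.75e+01] 13.873522742452185
```

>>> send_rows --series '[[[0.1,-0.3,0,0.5,0],[0.1,-0.3,0,0.5,0],[0.1,-0.3,0,0.5,-3],[0.1,-0.3,0,0.5,-6],[0.1,-0.3,0,0.5,-8],[0.1,-0.3,0,0.5,-8]]]'

```text
clock: 9.0
eef_pos: [487.8, 180.7, 197.2]
eef_rot: [3.141, -0.002, 0.446]
wrist_force: [-0.5, -0.0, 15.0]
finger_gap: 14.0
```

```bash
python3 f.py
```

```text
[-0.41  0.27 14.6  -0.05  0.34 -0.05] [487.75 180.76 197.23] [ 1.7997e+02 -1.4000e-01  2.5500e+01] 13.92691395000344
```

Turning smoothly. I'll go past the catch zone in small steps.

>>> send_rows --series '[[[0.1,0,0,0,-3],[0.1,0,0,0,-6],[0.1,0,0,0,-9],[0.1,0,0,0,-12],[0.1,0,0,0,-12]]]'

```text
clock: 9.65
eef_pos: [487.9, 180.7, 197.3]
eef_rot: [3.14, -0.002, 0.656]
wrist_force: [-0.1, -0.9, 14.3]
finger_gap: 14.2
```

```bash
python3 f.py
```

```text
[-0.36 -0.85 14.49 -0.12  0.21  0.  ] [487.86 180.72 197.27] [ 1.7993e+02 -1.4000e-01  3.7500e+01] 13.589617297270982
```

>>> send_rows --series '[[[0.1,0,0,0,-3],[0.1,0,0,0,-6],[0.1,0,0,0,-9],[0.1,0,0,0,-12],[0.1,0,0,0,-12]]]'

```text
clock: 10.3
eef_pos: [487.9, 180.7, 197.3]
eef_rot: [3.14, -0.002, 0.866]
wrist_force: [1.2, -0.3, 14.6]
finger_gap: 13.8
```

```bash
python3 f.py
```

```text
[ 0.48 -0.14 14.33 -0.1   0.12 -0.02] [487.92 180.73 197.29] [ 1.799e+02 -1.300e-01  4.950e+01] 13.783244799698032
```

>>> send_rows --series '[[[0.1,0,0,0,-4],[0.1,0,0,0,-8],[0.1,0,0,0,-12],[0.1,0,0,0,-16],[0.1,0,0,0,-20],[0.1,0,0,0,-22],[0.1,0,0,0,-22]]]'

```text
clock: 11.15
eef_pos: [487.9, 180.7, 197.3]
eef_rot: [3.139, -0.001, 1.249]
wrist_force: [-0.3, -1.0, 14.3]
finger_gap: 13.9
```

```bash
python3 f.py
```

```text
[ 0.51 -0.16 14.41 -0.08  0.02 -0.04] [487.96 180.72 197.31] [ 1.7985e+02 -9.0000e-02  7.1490e+01] 13.728310822697921
```

>>> send_rows --series '[[[0.1,0,0,0,-2],[0.1,0,0,0,-3],[0.1,0,0,0,-3]]]'

```text
clock: 11.6
eef_pos: [488.0, 180.7, 197.3]
eef_rot: [3.139, -0.001, 1.301]
wrist_force: [0.2, -0.2, 14.4]
finger_gap: 13.8
```

```bash
python3 f.py
```

```text
[ 0.73 -0.45 14.33 -0.11  0.02 -0.08] [487.94 180.71 197.28] [ 1.7985e+02 -8.0000e-02  7.4490e+01] 14.039908487157254
```

>>> send_rows --series '[[[0.1,0,0,0,-2],[0.1,0,0,0,-3],[0.1,0,0,0,-3]]]'

```text
clock: 12.05
eef_pos: [488.0, 180.7, 197.3]
eef_rot: [3.139, -0.001, 1.353]
wrist_force: [-0.3, -1.0, 13.9]
finger_gap: 13.9
```

```bash
python3 f.py
```

```text
[ 0.22 -0.1  14.86 -0.09  0.03 -0.08] [487.95 180.73 197.29] [ 1.7985e+02 -7.0000e-02  7.7490e+01] 13.97783350581246
```

>>> send_rows --series '[[[0.1,0,0,0,-2],[0.1,0,0,0,-3],[0.1,0,0,0,-3]]]'

```text
clock: 12.5
eef_pos: [488.0, 180.7, 197.3]
eef_rot: [3.139, -0.001, 1.405]
wrist_force: [-0.4, 0.6, 14.5]
finger_gap: 14.1
```

```bash
python3 f.py
```

```text
[ 0.24  0.28 14.49 -0.05  0.03 -0.08] [487.94 180.73 197.28] [ 1.7984e+02 -6.0000e-02  8.0490e+01] 13.839675921103284
```

>>> send_rows --series '[[[0.1,0,0,0,-2],[0.1,0,0,0,-3],[0.1,0,0,0,-3]]]'

```text
clock: 12.95
eef_pos: [487.9, 180.7, 197.3]
eef_rot: [3.139, -0.001, 1.458]
wrist_force: [0.7, 0.5, 14.5]
finger_gap: 14.0
```

```bash
python3 f.py
```

```text
[ 1.800e-01  2.000e-02  1.438e+01 -6.000e-02  1.000e-02 -9.000e-02] [487.97 180.75 197.32] [ 1.7984e+02 -6.0000e-02  8.3490e+01] 13.72790495257713
```

>>> send_rows --series '[[[0.1,0,0,0,-2],[0.1,0,0,0,-2]]]'

```text
clock: 13.3
eef_pos: [488.0, 180.7, 197.3]
eef_rot: [3.139, -0.001, 1.493]
wrist_force: [0.7, -0.2, 14.4]
finger_gap: 14.0
```

```bash
python3 f.py
```

```text
[ 2.400e-01  5.000e-02  1.443e+01 -8.000e-02 -1.000e-02 -1.700e-01] [487.98 180.75 197.32] [ 1.7983e+02 -6.0000e-02  8.5480e+01] 14.022945037853162
```

>>> send_rows --series '[[[0.1,0,0,0,-1.5],[0.1,0,0,0,-1.5]]]'

```text
clock: 13.65
eef_pos: [488.0, 180.7, 197.3]
eef_rot: [3.139, -0.001, 1.519]
wrist_force: [1.1, 0.1, 15.0]
finger_gap: 14.0
```

```bash
python3 f.py
```

```text
[ 0.14  0.31 14.43 -0.03 -0.03 -0.35] [487.98 180.74 197.31] [ 1.7983e+02 -6.0000e-02  8.6970e+01] 13.703285050553824
```

>>> send_rows --series '[[[0.1,0,0,0,-1],[0.1,0,0,0,-1]]]'

```text
clock: 14.0
eef_pos: [488.0, 180.7, 197.3]
eef_rot: [3.139, -0.001, 1.536]
wrist_force: [0.5, 0.0, 14.8]
finger_gap: 14.0
```

```bash
python3 f.py
```

```text
[ 0.02  0.05 14.07 -0.08 -0.04 -0.4 ] [487.99 180.73 197.3 ] [ 1.7983e+02 -5.0000e-02  8.7960e+01] 14.278630424863442
```

>>> send_rows --series '[[[0.1,0,0,-2,1],[0.1,0,0,-4,1],[0.1,0,0,-6,1],[0.1,0,0,-8,1],[0.1,0,0,-10,1],[0.1,0,0,-10,1]]]' --newtons 20

```text
clock: 14.75
eef_pos: [487.4, 180.9, 205.5]
eef_rot: [3.141, -0.001, 1.518]
wrist_force: [4.2, 3.6, 0.6]
finger_gap: 13.7
```

```bash
python3 f.py
```

```text
[ 3.88  3.97  0.12  0.74 -0.79 -0.25] [487.33 180.87 205.61] [ 1.7999e+02 -3.0000e-02  8.7000e+01] 14.379176774066378
```

>>> send_rows --series '[[[0.1,0.4,0.4,0,0],[0.1,0.4,0.4,-2,0],[0.1,0.4,0.4,-4,0],[0.1,0.4,0.4,-6,0],[0.1,0.4,0.4,-8,0],[0.1,0.4,0.4,-8,0]]]'

```text
clock: 15.5
eef_pos: [487.7, 180.9, 214.4]
eef_rot: [3.141, 0.0, 1.519]
wrist_force: [0.5, 0.2, -1.7]
finger_gap: 13.5
```

```bash
python3 f.py
```

```text
[ 0.52  0.54 -1.31 -0.06  0.05  0.01] [487.57 180.88 214.04] [1.8e+02 1.0e-02 8.7e+01] 13.537336547951158
```

>>> send_rows --series '[[[0.1,0,0,-20,0],[0.1,0,0,-45,0],[0.1,0,0,-70,0],[0.1,0,0,-86,0],[0.1,-40,10,-86,0],[0.1,-80,20,-86,0],[0.1,-120,31,-86,0],[0.1,-160,42,-86,0],[0.1,-200,53,-86,0],[0.1,-240,63,-86,0]]]'

```text
clock: 16.65
eef_pos: [538.0, -63.7, 300.0]
eef_rot: [3.142, 0.0, 1.518]
wrist_force: [-0.8, 0.1, -1.6]
finger_gap: 13.6
```

>>> send_rows --series '[[[0.1,-40,10,0,0],[0.1,-80,20,0,0],[0.1,-105,27,0,0],[0.1,-114,30,0,0],[0.1,-114,30,40,0],[0.1,-114,30,80,0],[0.1,-114,30,120,0],[0.1,-114,30,120,0],[0.1,-114,30,120,0]]]'

```text
clock: 17.55
eef_pos: [562.3, -177.0, 181.2]
eef_rot: [3.141, 0.0, 1.519]
wrist_force: [0.4, -1.1, 0.1]
finger_gap: 13.8
```

```bash
python3 - <<'E'
from h import *
st=manip.read_state();p=manip.camera("wrist");save(p,"w4.png")
print(st["eef_pos"],st["eef_rot"],st["finger_gap"],st["wrist_force"])
for d in manip.find_in("tray_floor",p)[:4]:
    c=d["rect"];print(c,d["conf"],ray(p,c[0]+c[2]/2,c[1]+c[3]/2,15,st))
E
```

```text
[ 562.29825797 -176.97601916  181.24552193] [3.14123719e+00 1.04779895e-04 1.51899983e+00] 13.761715309514203 [ 0.36588261 -1.12687981  0.14511391]
[96.4, 145.5, 132.2, 123.9] 0.7 [ 365.7 -190.9   15. ]
[459.4, 0.7, 143.4, 52.9] 0.69 [801.1 -10.8  15. ]
[407.3, 86.0, 141.2, 135.1] 0.58 [ 754.3 -144.1   15. ]
[252.7, 125.3, 130.5, 115.8] 0.57 [ 561.5 -170.2   15. ]
```

View pics/w4.png

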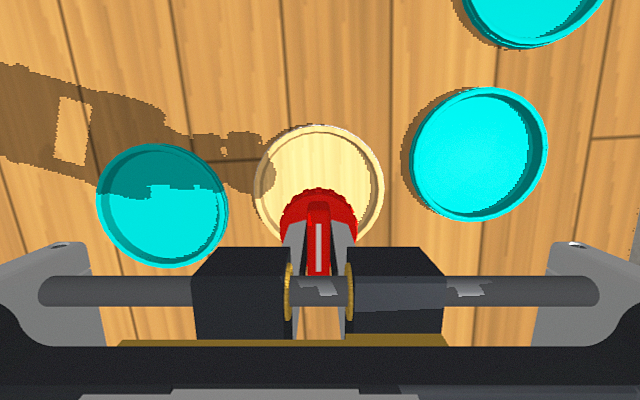

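>>> send_rows --series '[[[0.1,0,0,30,0],[0.1,0,0,60,0],[0.1,0,0,90,0],[0.1,0,0,115,0],[0.1,0,0,130,0],[0.1,0,0,137,0],[0.1,0,0,137,0],[0.1,0,0,137,0],[0.1,0,0,137,0]]]'

```text
clock: 18.55
eef_pos: [562.6, -177.6, 44.3]
eef_rot: [3.14, 0.001, 1.518]
wrist_force: [-0.7, 0.3, -1.1]
finger_gap: 14.0
```

>>> send_rows --series '[[[0.1,0,0,1,0],[0.1,0,0,2,0],[0.1,0,0,3,0],[0.1,0,0,3,0]]]'

```text
clock: 18.95
eef_pos: [561.9, -177.4, 39.8]
eef_rot: [-3.141, -0.0, 1.518]
wrist_force: [-0.0, 0.5, -1.3]
finger_gap: 14.0
```

>>> send_rows --series '[[[0.1,0,0,1,0],[0.1,0,0,1.5,0],[0.1,0,0,1.5,0]]]'

```text
clock: 19.25
eef_pos: [561.9, -177.3, 38.4]
eef_rot: [-3.141, -0.0, 1.518]
wrist_force: [-0.3, -0.1, -1.4]
finger_gap: 13.8
```

>>> send_rows --series '[[[0.1,0,0,0.5,0],[0.1,0,0,1,0],[0.1,0,0,1,0]]]'

```text
clock: 19.55
eef_pos: [562.0, -177.4, 37.8]
eef_rot: [3.141, 0.0, 1.518]
wrist_force: [-2.8, 0.4, 4.6]
finger_gap: 13.6
```

>>> send_rows --series '[[[0.1,0,0,0.5,0],[0.1,0,0,1,0],[0.1,0,0,1,0]]]'

```text
clock: 19.85
eef_pos: [562.0, -177.4, 37.8]
eef_rot: [3.141, 0.0, 1.519]
wrist_force: [-8.4, 2.1, 16.5]
finger_gap: 13.8
```

It stands on the floor at TCP 37.8 mm (expected 37.5). I'll ease the force, hold, release, then retreat straight up.

>>> send_rows --series '[[[0.1,0,0,-0.8,0],[0.1,0,0,-1,0],[0.1,0,0,-1,0],[0.35,0,0,-1,0],[0.35,0,0,-1,0],[0.35,0,0,-1,0],[0.35,0,0,-1,0]]]'

```text
clock: 20.55
eef_pos: [562.4, -177.5, 37.8]
eef_rot: [3.14, 0.0, 1.518]
wrist_force: [1.8, 0.2, 6.0]
finger_gap: 32.9
```

>>> send_rows --series '[[[0.35,0,0,-5,0],[0.35,0,0,-20,0],[0.35,0,0,-45,0],[0.35,0,0,-80,0],[0.35,0,0,-120,0],[0.35,0,0,-150,0],[0.35,0,0,-150,0],[0.35,0,0,-150,0]]]'

```text
clock: 21.35
eef_pos: [561.8, -177.3, 188.1]
eef_rot: [3.141, 0.0, 1.518]
wrist_force: [-0.1, 0.3, -0.5]
finger_gap: 32.9
```

```bash
python3 - <<'E'
from h import *
st=manip.read_state();p=manip.camera("wrist");save(p,"w5.png",(200,90,240,170),3)
print(st["eef_pos"],st["finger_gap"],st["wrist_force"])
p=manip.camera("scene");save(p,"s5.png",(190,70,300,280),2.1)
for t,z in(("cap_bar",25),("tray_floor",13)):
  for d in manip.find_in(t,p)[:4]:
    c=d["rect"];print(t,c,d["conf"],ray(p,c[0]+c[2]/2,c[1]+c[3]/2,z))
E
```

```text
[ 561.84755515 -177.32142956  188.14651418] 32.91539799791782 [-0.14933796  0.34423149 -0.48210707]
cap_bar [321.1, 186.2, 96.1, 100.6] 0.52 [508.2 171.5  25. ]
cap_bar [279.0, 172.0, 17.4, 20.3] 0.51 [ 564.5 -170.9   25. ]
tray_floor [304.8, 132.9, 42.0, 35.1] 0.95 [ 365.4 -185.2   13. ]
tray_floor [263.7, 165.0, 46.2, 39.1] 0.94 [ 568.9 -171.6   13. ]
tray_floor [252.3, 246.5, 49.8, 46.3] 0.91 [803.1  49.   13. ]
tray_floor [223.3, 196.9, 51.4, 47.0] 0.8 [ 756.9 -151.    13. ]
```

View pics/w5.png

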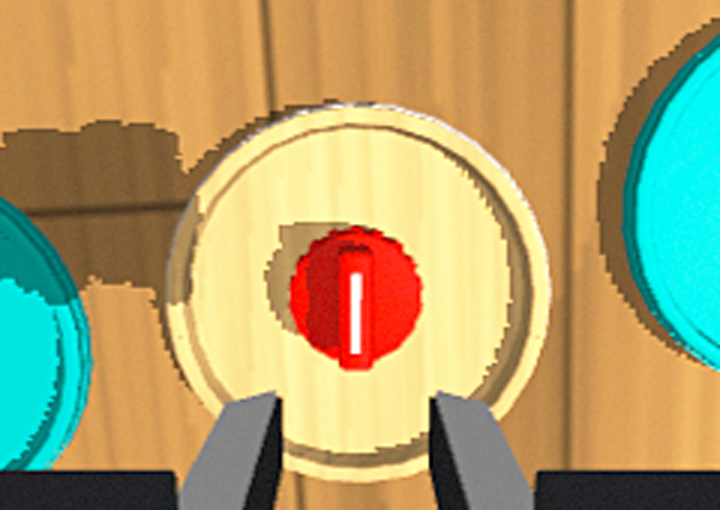

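View pics/s5.png

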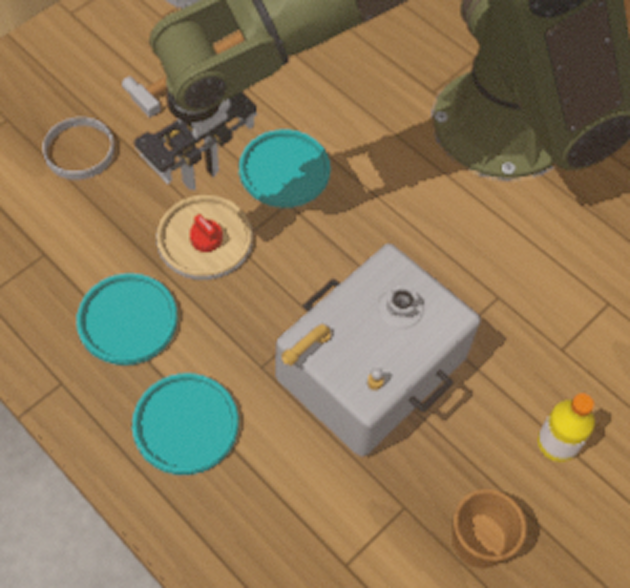

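The cap stands upright near the middle of the wooden tray at crop pixel (356,295). The neck is open, the gripper is clear, and everything else sits where it did at the start.

```bash
python3 -c "
from cell import manip
print(manip.sign_off())"
```

```text
the job is handed in; nothing more can be done
None
```

The cap is off the filler neck and stands upright, let go, near the middle of the wooden tray. I handed the job in just after 21 s on the robot's clock; the hand-in itself reports no verdict.

- **Pressing and turning:** I pressed the cap down at about 14.5 N. I then turned it anticlockwise to its stop, about 69° on, where the twist rose to about 0.4 N m.
- **Lifting:** It pulled straight up. There was a brief sideways load of about 5–6 N, which I corrected. Once it was clear, the wrist force read about 1.3 N, roughly the cap's weight.
- **Lowering:** It touched the floor within 0.3 mm of the expected height. One extra step down briefly pressed it on the tray floor at 16.5 N. I eased that off before letting go.
- **Last checks:** The final pictures show the gripper about 150 mm clear, the neck open, and the other items apparently where they were. The hammer was partly hidden behind the arm. The overall camera put the cap and tray centres within 5 mm of each other, but about 7 mm from where the arm set the cap down. That is well inside the 55 mm allowed.

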